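# Uncouple the air plug and park it

## Task

Uncouple the red plug nipple from the upright quick coupling on the bench: with the fingertips either side of the nipple press the blue sprung sleeve gently down to its stop, and while it is held down grip the nipple and draw it straight up out of the coupling, so that the sleeve springs back up by itself. Then lower the nipple gently, stem first, into the hole of the yellow parking block until it is fully home and upright, and let go. Do not force the sleeve or the nipple, and leave the glue bottle, the black toggle valve and the beige bush near the coupling where they stand.

Things in the scene. Friction and masses are not known exactly. Their poses are not given: they have to be found in the camera images.
- coupling: fixed bench air outlet: grey manifold block 70 x 70 x 30 mm with an upright brass quick coupling on it, 104 mm tall in all; origin at the centre of the block's underside, z up, the coupling's axis is its z axis. The brass core's bore is 15.5 mm wide; its mouth rim stands 90 mm above the origin, inside the sleeve.
- sleeve_top (a point): centre of the top face of the blue collar of the sprung sleeve, on the coupling's axis; it moves with the sleeve. The face is a flat ring of 48 mm outside and 23 mm inside diameter through which the nipple stands up; with the sleeve home it is 104 mm above the bench. This ring is what the fingertips press on.
- sleeve (a joint): how far the sleeve is pressed down, in m: 0 home (up), stop at 0.010. Its spring pushes up with about 2 N at home, 10 N at the stop; then the force climbs steeply. The nipple is locked until it is about 0.0075 down, and it must stay so while the nipple starts to rise. From 2 mm of rise the lock rides on the stem and holds the sleeve back; at about 14 mm the sleeve snaps up by itself.
- coupling_mouth (a point): centre of the coupling's brass mouth rim, 90 mm above the bench; the nipple's flange rests here when it is coupled
- nipple: the loose plug nipple, 100 mm long, about 0.12 kg, upright; origin at the centre of the lower end of its stem, z along it towards the red grip. While it leaves the coupling the lock squeezes the stem with about 17 N in all.
- nipple_grip (a point): centre of the nipple's round grip, 70 mm above the lower end of the stem and 30 mm from either end of the grip. Grip: 20 mm in diameter, 60 mm long, steel below and ribbed red above; its flat lower end is the flange. Stem below the flange: 14 mm in diameter, 40 mm long, with a groove, tapered at the end. Coupled, the grip stands 46 mm out of the sleeve (56 mm with the sleeve pressed down).
- park: fixed yellow parking block 68 x 60 x 46 mm; origin at the centre of its underside, z up
- park_hole (a point): centre of the mouth of the vertical hole in the parking block, at its top face 46 mm above the bench; hole 17 mm in diameter, right through, chamfered 2 mm. With the nipple home its flange lies on the block, so that nipple_grip is 30 mm above this point.
- glue_bottle: bystander: red glue bottle 34 mm in diameter, 95 mm tall, standing near the coupling; origin at the centre of its underside
- valve_spare: bystander: black toggle valve 24 x 26 x 75 mm, standing near the coupling; origin at the centre of its underside
- bush_c: bystander: beige flanged bush 36 mm in diameter, 28 mm tall, standing near the coupling; origin at the centre of its underside
Not all that is in view belongs to the job. Several things have the shape of the park; the one meant has the colours described above.

How it is judged:
By the outcome, as a careful person would: the job done as asked, in the order asked, and still so for the second after the job is handed in, with the robot touching nothing.
It also fails if it takes over 61 s, if anything falls off the work surface, if the arm or the gripper's body presses on something with over 40 N, if the wrist force passes 120 N, or if a joint passes its speed limit or range.

## Robot

A 7-joint arm with a two-finger parallel gripper is mounted at the origin on a cart in front of the work surface, level with it; the furniture and walls round the work are solid. World frame = base frame: x ahead of the robot, y to its left, z up, the work surface at z = 0. Lengths are in m, angles in rad, forces in N, time in s.
With the tool pointing down it reaches from about 0.425 to 0.825 m from the base axis. Payload 3.6 kg.
Tool frame: the origin (TCP) lies between the finger pads; the fingertips stand 11 mm ahead of it and the grasp point (between the pads) lies 8 mm behind it; z points along the fingers, y is the direction in which the jaws open and shut (so a half turn about z gives the same grasp; the last joint's range is limited). The gripper opens to 93 mm and grips with 3 to 60 N. Pads are 15 mm wide; open, the fingers measure 128 mm over their backs; the gripper's body (75 mm by 188 mm) begins 65 mm behind the grasp point.
Start: joints at [-1.24, 0.615, -0.013, 1.423, 0.008, 1.103, -0.04], TCP at [0.228, 0.609, 0.23] pointing down, gripper open.
Joint ranges: [-3.12, 3.12], [-0.3, 2.06], [-1.34, 1.32], [0.26, 2.42], [-1.36, 4.5], [0.01, 1.98], [-2.84, 2.84]. Speed limits (rad/s): [2.79, 2.79, 3.14, 3.14, 3.14, 3.14, 3.14].

## Interface

Orientations are given as a unit quaternion [x, y, z, w].
In Python, from cell import arm gives the robot as it stands. The module is installed in compiled form; this text tells all that it offers.
- The arm moves only by the tool jog_arm, never from a script. Its argument "series" is a list of rows, each an object with "grip": the opening, from -1 (shut) to 1 (fully open); "dp": the shift along the tool's x, y, z each as a share of 0.5 m, from -1 to 1, a list of three; "spin": the turn about the tool's z as a share of 90 degrees, from -1 to 1. In form: [{"grip": grip, "dp": [tx, ty, tz], "spin": spin}, ...]. A call has 1 to 12 rows; each row is the pose to reach, as a shift and turn from the pose commanded when the call began, along the tool's axes at that moment; what a row does not reach only later rows make up. A row lasts 1/8 s, in which the tool goes at most 62.5 mm and 10.7 degrees, less where a joint would pass 70% of its speed; a pose out of reach is approached as far as the arm can. A call with a number of a shift or a turn outside -1 to 1 is refused whole. A call with a gripper value outside its range is refused whole. The fingers move at their own pace and stop on an object; "squeeze" is the grip in N (left out, the last holds). Time passes only in rows, so rows that repeat a pose let the fingers close. It gives the time, the measured TCP pose, the force and the opening at its end, in the units of the state.
- arm.state(): the state, without advancing time (a new reading comes with each control period).
- arm.capture(name): name is "scene" or "top"; returns a dict with "color" (420x560x3 uint8, blue, green, red), "fx", "fy", "cx", "cy" (pixels), "world_from_camera" (4x4, takes a point from camera to world coordinates). Camera axes: x right, y up, looking along -z (the intrinsics and any distortion apply to the point x, -y, -z); pixel columns grow to the right and rows downward; lengths in m; the calibration is good to about 2 mm. A picture is of the moment at which its call begins. There is no depth.
- arm.hand_in(): hands the job in, once; it reports no verdict.
The state is a dict: "time": time; "q": joint angles; "dq": joint speeds; "joint_efforts": joint torques, N m; "tcp_pos": TCP position; "orientation": TCP orientation; "force": force on the tool from outside, world axes, zero at the start; "ft_torque": the same for the moment, N m; "opening": finger opening in m.
Only numpy, scipy, OpenCV 4.12 (cv2) and the standard library are available. Lean on these libraries where they do the work, as an engineer would, in place of code of your own. Each camera call takes 0.05 s, during which the arm holds its last target.

## Working session

There is one attempt and no reset: what is moved stays moved. The work goes in short steps, Python scripts to look and compute and a tool call to move; the robot and the scene stay as the last step left them, time stands still between calls to the robot, and variables do not carry over. Pictures are saved under pics/ and viewed, and the job is handed in when it is done.

Besides the shell and the picture viewer there is one more tool, called after "Emit:" as a command line: name --argument value ..., lists and objects as JSON in quotes. jog_arm: Moves the arm, as the interface text tells. Shift numbers are shares of 0.5 m and turn numbers shares of 90 degrees, none past 1 either way. Its arguments: {"type":"object","properties":{"series":{"type":"array"},"squeeze":{"type":"number"}},"required":["series"]}

```bash
mkdir -p pics; python3 - <<'E'
from cell import arm
import cv2,numpy as np,pickle
d={}
for n in("scene","top"):
    c=arm.capture(n); d[n]=c; cv2.imwrite(f"pics/{n}0.png",c["color"])
    print(n,c["fx"],c["fy"],c["cx"],c["cy"],[k for k in c]);print(np.round(c["world_from_camera"],4).tolist())
pickle.dump(d,open("d0.pkl","wb"))
s=arm.state()
for k in s:print(k,np.round(s[k],4))
E
```

```text
scene 382.03971082589 382.03971082589 281.1449017969544 206.06060348373097 ['color', 'fx', 'fy', 'cx', 'cy', 'world_from_camera']
[[-0.7529, 0.4112, -0.5138, -0.1262], [-0.6581, -0.4753, 0.5839, 0.99], [-0.0041, 0.7778, 0.6285, 0.953], [0.0, 0.0, 0.0, 1.0]]
top 459.342205372979 459.342205372979 291.8034026765356 212.96263654762947 ['color', 'fx', 'fy', 'cx', 'cy', 'world_from_camera']
[[0.0169, 0.9939, -0.1087, 0.4058], [-0.9998, 0.0155, -0.0139, 0.1816], [-0.0121, 0.1089, 0.994, 1.3109], [0.0, 0.0, 0.0, 1.0]]
time 0.1
q [-1.2395  0.6158 -0.0127  1.4247  0.0081  1.1034 -0.0404]
dq [-0.0002 -0.0019 -0.0008 -0.0021 -0.0017  0.0003 -0.0011]
joint_efforts [ 6.00000e-04 -4.60046e+01  2.09700e-01 -1.66243e+01 -6.13000e-02
  1.70000e-02  1.00000e-04]
tcp_pos [0.2274 0.6082 0.2286]
orientation [ 1.779e-01  9.840e-01 -1.100e-03 -2.000e-04]
force [ 0.1351  0.4968 -0.0591]
ft_torque [-0.0337 -0.0411 -0.055 ]
opening 0.0928
```

View pics/scene0.png

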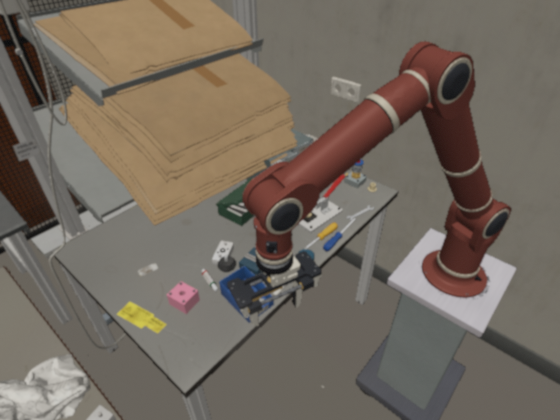

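View pics/top0.png

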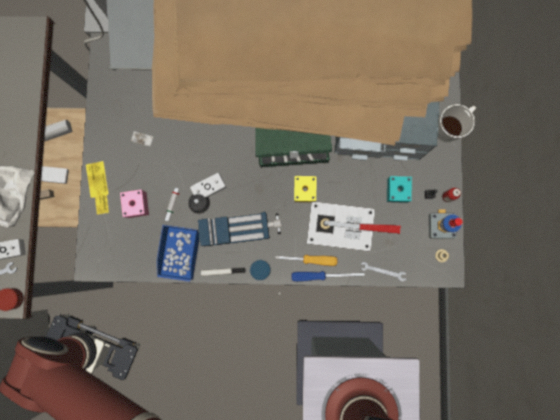

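The top view shows the candidates: the blue/red coupling at (450,224), the glue bottle at (452,194), the valve at (431,194) and the bush at (442,256). Four blocks have the park's shape: yellow (305,188), teal (400,189), pink (133,204), and the white plate (340,226) as a doubtful one. The yellow one at (305,188) fits. I'll check it in enlarged crops.

```bash
python3 - <<'E'
import cv2,pickle,numpy as np
d=pickle.load(open("d0.pkl","rb"))
t=d["top"]["color"];s=d["scene"]["color"]
a=cv2.resize(t[170:280,410:480],None,fx=5,fy=5,interpolation=cv2.INTER_CUBIC)
b=cv2.resize(t[160:215,275:335],None,fx=6,fy=6,interpolation=cv2.INTER_CUBIC)
o=np.zeros((550,720,3),np.uint8);o[:,:350]=a;o[:330,360:]=b
cv2.imwrite("pics/c1.png",o)
cv2.imwrite("pics/c2.png",cv2.resize(s[130:240,290:410],None,fx=5,fy=5,interpolation=cv2.INTER_CUBIC))
E
```

```text
(no output)
```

View pics/c1.png

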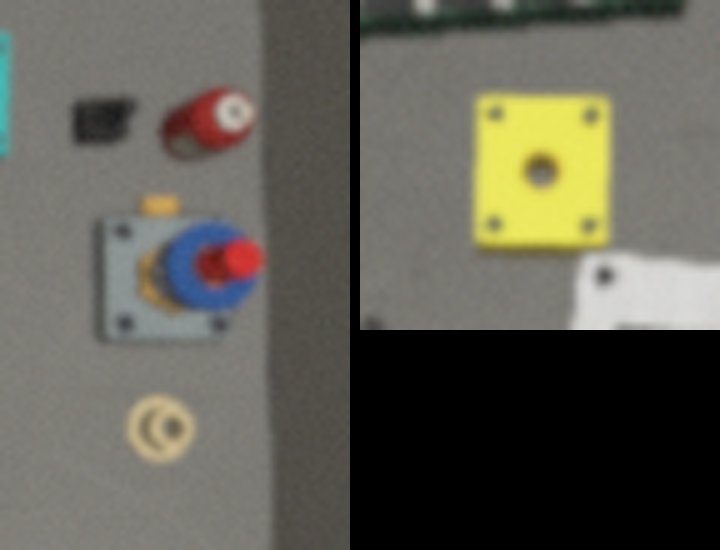

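View pics/c2.png

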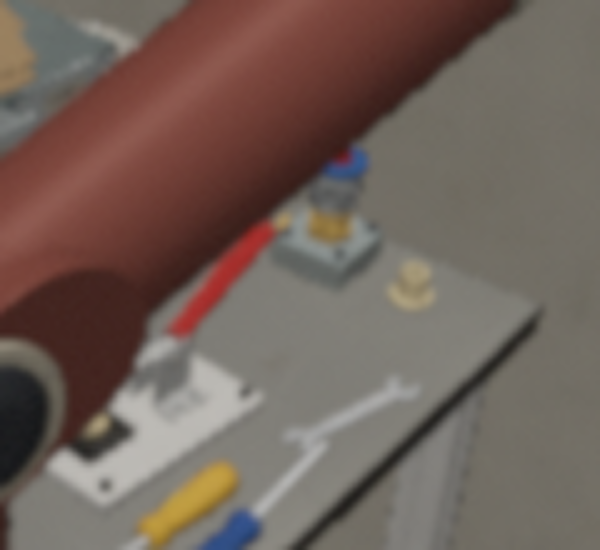

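The crops confirm that the coupling has a blue collar and a red nipple, and that the yellow block with a centre hole at pixel (305.1,188.5) is the park. Next I'll measure with sub-pixel colour masks.

```bash
cat > h.py <<'E'
import cv2,pickle,numpy as np
def ray(c,u,v):
    W=np.array(c["world_from_camera"]);d=np.array([(u-c["cx"])/c["fx"],-(v-c["cy"])/c["fy"],-1])
    return W[:3,3],W[:3,:3]@d
def atz(c,u,v,z):
    o,d=ray(c,u,v);return o+d*(z-o[2])/d[2]
def proj(c,p):
    W=np.array(c["world_from_camera"]);q=W[:3,:3].T@(np.array(p)-W[:3,3])
    return c["cx"]-c["fx"]*q[0]/q[2],c["cy"]+c["fy"]*q[1]/q[2]
def cent(c,box,f):
    x0,y0,x1,y1=box;im=c["color"][y0:y1,x0:x1].astype(float)
    w=f(im[...,0],im[...,1],im[...,2]).astype(np.uint8)
    n,l,s,ce=cv2.connectedComponentsWithStats(w);k=1+np.argmax(s[1:,4])
    return ce[k]+[x0,y0],s[k]+[x0,y0,0,0,0],l==k
E
python3 - <<'E'
from h import *
c=pickle.load(open("d0.pkl","rb"))["top"]
p,s,_=cent(c,(275,160,335,215),lambda b,g,r:(r>150)&(g>150)&(b<140));print("yellow",p,s,atz(c,*p,.046))
m,(w,h),a=cv2.minAreaRect(np.argwhere(_)[:,::-1].astype(np.float32));print(m,w,h,a,"mm",(w+1)*1.265/459.3,(h+1)*1.265/459.3)
im=c["color"][182:196,298:313].astype(float);g=np.clip(210-im[...,2],0,None);g[g<25]=0
v,u=np.mgrid[182:196,298:313];hp=((u*g).sum()/g.sum(),(v*g).sum()/g.sum());print("hole",hp,atz(c,*hp,.04),atz(c,*hp,.046))
p,s,_=cent(c,(425,205,470,245),lambda b,g,r:(r>200)&(b<80)&(g<60));print("redtop",p,s,atz(c,*p,.15))
p,s,_=cent(c,(425,205,470,245),lambda b,g,r:(b>r+40)|((r>g+60)&(r>b+30)));print("blue+red",p,s)
print(c["color"][215:235,440:466,2]);
w=(c["color"][205:245,425:470,0].astype(int)>c["color"][205:245,425:470,2]+40)
q=np.argwhere(w)[:,::-1]+[425,205];e=cv2.minEnclosingCircle(q.astype(np.float32));print("circ",e,e[1]*1.207/459.3,atz(c,*e[0],.104))
print("bottle",atz(c,456.8,192.3,.095),"valve",atz(c,430,194,.07),"bush",atz(c,442.3,255.5,.02))
E
```

```text
yellow [304.93297101 187.88224638] [294 175  23  26 552] [0.61501256 0.16387943 0.046     ]
(30.0, 27.5) 25.0 22.0 90.0 mm 0.07160897017200087 0.06334639669061615
hole (np.float64(304.69595782073816), np.float64(187.90568248388988)) [0.61592861 0.16445775 0.04      ] [0.61493664 0.16453862 0.046     ]
redtop [458.33333333 221.26666667] [456 220   5   4  15] [ 0.51823289 -0.22325656  0.15      ]
blue+red [452.12389381 222.77433628] [443 214  20  18 226]
[[137 142 143 141 137 131 123 109  91  82  71  66  65  70  73  81  97 107
  117 122 124 123 115  95  86  81]
 [142 142 139 139 130 117  96  77  66  58  56  52  58  57  55  60  75  92
  104 120 122 125 117  98  82  82]
 [140 139 134 125 108  90  71  59  54  51  56  56  56  60  61  71  91 113
  122 132 133 130 118  97  85  83]
 [142 133 118  98  83  66  58  57  55  59  71  76  71  76  78 102 136 161
  169 170 169 152 127 102  87  84]
 [142 126  98  73  60  58  53  56  54  74  99 101  95  93 103 143 177 193
  196 197 193 170 140 104  87  82]
 [143 114  84  63  53  57  57  62  66  86 105 113 104 100 118 170 196 206
  202 204 201 186 152 11
[... 1074 characters left out ...]
8 125 125 121 103  84  84]
 [131 129 131 125 116 106  92  85  74  74  74  68  65  67  75  80  86 103
  115 122 126 125 123 102  86  82]
 [137 135 130 125 127 126 123 119 113 113 112 103  97  91  99 108 108 115
  126 126 124 124 120 104  87  85]
 [142 138 138 132 132 137 135 137 136 135 137 120 102  93  95 107 113 124
  125 125 125 127 121 100  86  83]
 [139 138 137 142 139 143 140 140 140 139 136 117  96  78  82 100 113 122
  128 128 126 126 119 103  88  82]]
circ ((451.875, 222.9375), 9.084126472473145) 0.023872285330448696 [ 0.51801347 -0.22231504  0.104     ]
bottle [ 0.60102462 -0.24010583  0.095     ] valve [ 0.59927091 -0.17609381  0.07      ] bush [ 0.43425033 -0.22194179  0.02      ]
```

```bash
cat >> h.py <<'E'
from scipy.spatial.transform import Rotation as R
def plan(tgt,yaw=None):
    from cell import arm
    s=arm.state();M=R.from_quat(s["orientation"]);p=np.array(s["tcp_pos"])
    m=M.as_matrix();ya=np.degrees(np.arctan2(m[1,1],m[0,1]))
    print("t",round(s["time"],2),"tcp",np.round(p,4),"jawyaw",round(ya,2),"tilt",np.round(m[:,2],4),"F",np.round(s["force"],1),"op",round(s["opening"],4))
    d=(m.T@(np.array(tgt)-p))/0.5;print("dp",np.round(d,4),"spin",None if yaw is None else round(-((yaw-ya+90)%180-90)/90,4))
E
python3 - <<'E'
from h import *
plan([.5,.3,.25],90);plan([.518,-.2225,.23],90)
d=pickle.load(open("d0.pkl","rb"))
for a,b in(((155,118),(162,222)),((400,143),(293,148)),((305,188),(305,188))):
    o1,d1=ray(d["top"],*a);o2,d2=ray(d["scene"],*b)
    k=np.linalg.lstsq(np.c_[d1,-d2],o2-o1,rcond=None)[0];print(o1+k[0]*d1,o2+k[1]*d2)
E
```

```text
t 0.1 tcp [0.2274 0.6082 0.2286] jawyaw 69.51 tilt [-8.0e-04 -2.1e-03 -1.0e+00] F [ 0.1  0.5 -0.1] op 0.0928
dp [-0.7265 -0.3867 -0.0419] spin -0.2277
t 0.1 tcp [0.2274 0.6082 0.2286] jawyaw 69.51 tilt [-8.0e-04 -2.1e-03 -1.0e+00] F [ 0.1  0.5 -0.1] op 0.0928
dp [-1.1261e+00 -1.3528e+00  3.0000e-04] spin -0.2277
[0.77611397 0.55871382 0.1516603 ] [0.76792416 0.55127753 0.14662507]
[ 0.71683167 -0.07662622  0.15643549] [ 0.73467576 -0.06344704  0.15829505]
[0.59396126 0.16546393 0.17149174] [0.52460587 0.12331037 0.16063578]
```

Emit:
jog_arm --series '[{"grip":-0.3,"dp":[-0.1,-0.05,-0.04],"spin":-0.1},{"grip":-0.3,"dp":[-0.2,-0.1,-0.04],"spin":-0.228},{"grip":-0.3,"dp":[-0.3,-0.155,-0.04],"spin":-0.228},{"grip":-0.3,"dp":[-0.4,-0.21,-0.04],"spin":-0.228},{"grip":-0.3,"dp":[-0.5,-0.265,-0.04],"spin":-0.228},{"grip":-0.3,"dp":[-0.6,-0.32,-0.04],"spin":-0.228},{"grip":-0.3,"dp":[-0.7265,-0.387,-0.04],"spin":-0.228},{"grip":-0.3,"dp":[-0.7265,-0.387,-0.04],"spin":-0.228},{"grip":-0.3,"dp":[-0.7265,-0.387,-0.04],"spin":-0.228},{"grip":-0.3,"dp":[-0.7265,-0.387,-0.04],"spin":-0.228}]' --squeeze 30

```text
time: 1.35
tcp_pos: [0.4984, 0.3025, 0.2495]
orientation: [-0.002, 1.0, 0.001, -0.001]
force: [-0.2, 0.1, -0.2]
opening: 0.0322
```

```bash
python3 - <<'E'
from h import *
plan([.518,-.1,.25],90)
E
```

```text
t 1.35 tcp [0.4984 0.3025 0.2495] jawyaw 90.23 tilt [-0.0014  0.0011 -1.    ] F [-0.2  0.1 -0.2] op 0.0322
dp [-0.0359 -0.8052 -0.002 ] spin 0.0026
```

Emit:
jog_arm --series '[{"grip":-0.3,"dp":[-0.005,-0.1,0],"spin":0},{"grip":-0.3,"dp":[-0.01,-0.2,0],"spin":0},{"grip":-0.3,"dp":[-0.015,-0.3,0],"spin":0},{"grip":-0.3,"dp":[-0.02,-0.4,0],"spin":0},{"grip":-0.3,"dp":[-0.025,-0.5,0],"spin":0},{"grip":-0.3,"dp":[-0.03,-0.6,0],"spin":0},{"grip":-0.3,"dp":[-0.035,-0.7,0],"spin":0},{"grip":-0.3,"dp":[-0.036,-0.8,0],"spin":0},{"grip":-0.3,"dp":[-0.036,-0.8,0],"spin":0},{"grip":-0.3,"dp":[-0.036,-0.8,0],"spin":0}]'

```text
time: 2.6
tcp_pos: [0.5185, -0.0971, 0.2496]
orientation: [-0.002, 1.0, 0.001, -0.0]
force: [-0.8, 1.1, 0.2]
opening: 0.0326
```

```bash
python3 - <<'E'
from h import *
from cell import arm
d={n:arm.capture(n) for n in("scene","top")}
pickle.dump(d,open("d1.pkl","wb"))
cv2.imwrite("pics/s1.png",d["scene"]["color"])
s=d["scene"]["color"]
cv2.imwrite("pics/s1c.png",cv2.resize(s[130:230,310:410],None,fx=5,fy=5,interpolation=cv2.INTER_CUBIC))
plan([.518,-.2225,.20],90)
print(proj(d["scene"],[.518,-.2225,.104]))
E
```

```text
t 2.7 tcp [ 0.5185 -0.0967  0.2497] jawyaw 90.3 tilt [ 0.      0.0014 -1.    ] F [0.8 0.5 0.3] op 0.0327
dp [ 0.0024 -0.2518  0.099 ] spin 0.0033
(np.float64(357.99819875833487), np.float64(162.11679390778352))
```

View pics/s1.png

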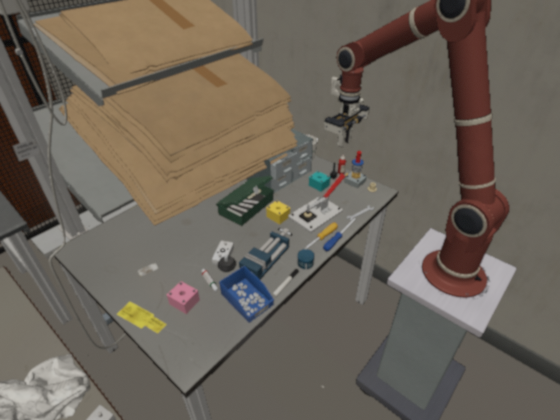

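View pics/s1c.png

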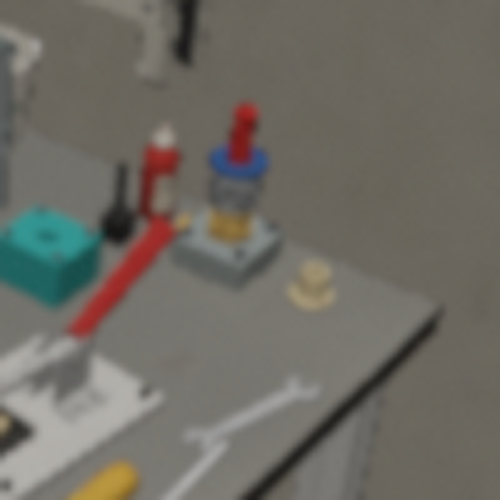

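The scene view shows the collar at about (357.7,162.4), against (358.0,162.1) predicted from the top view. The nipple is at (359,152), and the yellow block is clearly visible at (278,211). I'll triangulate both to check.

```bash
python3 - <<'E'
from h import *
d=pickle.load(open("d1.pkl","rb"));t,s=d["top"],d["scene"]
cv2.imwrite("pics/y1.png",np.hstack([cv2.resize(s["color"][190:235,255:305],None,fx=8,fy=8,interpolation=cv2.INTER_CUBIC),cv2.resize(t["color"][165:210,280:330],None,fx=8,fy=8,interpolation=cv2.INTER_CUBIC)]))
for p in([.518,-.2225,.15],[.518,-.2225,.104],[.615,.1645,.046]): print(p,np.round(proj(s,p),1),np.round(proj(t,p),1))
for c,b in((s,(345,145,375,175)),(t,(435,205,470,240))):
    p,st,_=cent(c,b,lambda b,g,r:(b>r+35));print("blue",p,st)
    p,st,_=cent(c,b,lambda b,g,r:(r>g+70));print("red",p,st)
E
```

```text
[0.518, -0.2225, 0.15] [359.4 152.4] [458.  221.4]
[0.518, -0.2225, 0.104] [358.  162.1] [451.9 222.9]
[0.615, 0.1645, 0.046] [278.2 208.3] [304.7 187.9]
blue [357.30555556 162.63888889] [352 160  11   6  36]
red [358.11428571 155.74285714] [356 151   5  11  35]Traceback (most recent call last):
  File "<stdin>", line 6, in <module>
  File "h.py", line 13, in cent
    n,l,s,ce=cv2.connectedComponentsWithStats(w);k=1+np.argmax(s[1:,4])
                                                     ~~~~~~~~~^^^^^^^^^
    return _wrapfunc(a, 'argmax', axis=axis, out=out, **kwds)
    return bound(*args, **kwds)
ValueError: attempt to get argmax of an empty sequence
```

View pics/y1.png

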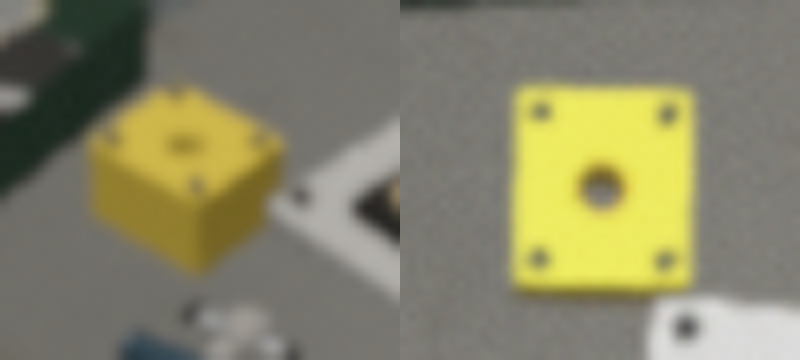

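Emit:
jog_arm --series '[{"grip":-0.3,"dp":[0.002,-0.1,0],"spin":0.003},{"grip":-0.3,"dp":[0.002,-0.2,0],"spin":0.003},{"grip":-0.3,"dp":[0.002,-0.252,0.02],"spin":0.003},{"grip":-0.3,"dp":[0.002,-0.252,0.06],"spin":0.003},{"grip":-0.3,"dp":[0.002,-0.252,0.1],"spin":0.003},{"grip":-0.3,"dp":[0.002,-0.252,0.1],"spin":0.003},{"grip":-0.3,"dp":[0.002,-0.252,0.1],"spin":0.003},{"grip":-0.3,"dp":[0.002,-0.252,0.1],"spin":0.003}]'

```text
time: 3.7
tcp_pos: [0.5181, -0.2253, 0.2007]
orientation: [0.002, 1.0, -0.0, 0.001]
force: [0.2, -0.5, 0.7]
opening: 0.0322
```

```bash
python3 - <<'E'
from h import *
from cell import arm
d={n:arm.capture(n) for n in("scene","top")}
pickle.dump(d,open("d2.pkl","wb"))
s=d["scene"]["color"];t=d["top"]["color"]
cv2.imwrite("pics/s2c.png",np.hstack([cv2.resize(s[110:200,320:400],None,fx=5,fy=5,interpolation=cv2.INTER_CUBIC),cv2.resize(t[180:270,400:480],None,fx=5,fy=5,interpolation=cv2.INTER_CUBIC)]))
plan([.518,-.2225,.135],90)
E
```

```text
t 3.8 tcp [ 0.5178 -0.2256  0.2005] jawyaw 89.77 tilt [ 1.4e-03 -6.0e-04 -1.0e+00] F [-0.3  0.8 -0.1] op 0.0325
dp [-0.0003  0.0062  0.1309] spin -0.0025
```

View pics/s2c.png

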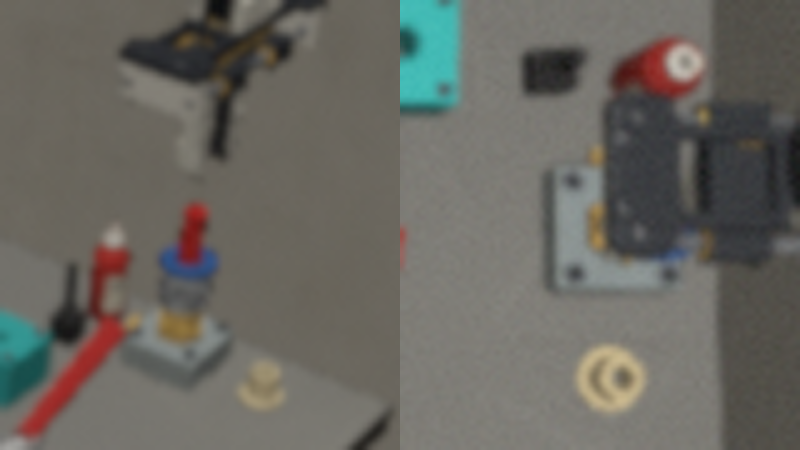

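Emit:
jog_arm --series '[{"grip":-0.3,"dp":[0,0.006,0.02],"spin":-0.002},{"grip":-0.3,"dp":[0,0.006,0.05],"spin":-0.002},{"grip":-0.3,"dp":[0,0.006,0.07],"spin":-0.002},{"grip":-0.3,"dp":[0,0.006,0.09],"spin":-0.002},{"grip":-0.3,"dp":[0,0.006,0.11],"spin":-0.002},{"grip":-0.3,"dp":[0,0.006,0.13],"spin":-0.002},{"grip":-0.3,"dp":[0,0.006,0.13],"spin":-0.002},{"grip":-0.3,"dp":[0,0.006,0.13],"spin":-0.002}]'

```text
time: 4.8
tcp_pos: [0.5176, -0.2227, 0.1349]
orientation: [0.001, 1.0, -0.0, 0.0]
force: [-0.3, 0.5, -0.6]
opening: 0.0327
```

```bash
python3 - <<'E'
from h import *
from cell import arm
d={n:arm.capture(n) for n in("scene","top")}
pickle.dump(d,open("d3.pkl","wb"))
s=d["scene"]["color"];t=d["top"]["color"]
cv2.imwrite("pics/s3c.png",np.hstack([cv2.resize(s[130:190,330:390],None,fx=7,fy=7,interpolation=cv2.INTER_CUBIC)]))
plan([.518,-.2225,.118],90)
E
```

```text
t 4.9 tcp [ 0.5176 -0.2228  0.1351] jawyaw 89.93 tilt [ 9.e-04 -4.e-04 -1.e+00] F [-1.1 -0.9  0. ] op 0.0324
dp [-0.0007  0.0005  0.0342] spin -0.0007
```

View pics/s3c.png

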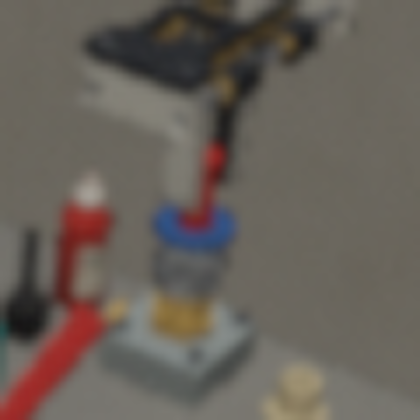

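The fingers straddle the nipple, the collar is just below them, and there is no contact. Next I'll descend slowly onto the ring.

Emit:
jog_arm --series '[{"grip":-0.3,"dp":[0,0,0.015],"spin":0},{"grip":-0.3,"dp":[0,0,0.03],"spin":0},{"grip":-0.3,"dp":[0,0,0.036],"spin":0},{"grip":-0.3,"dp":[0,0,0.039],"spin":0},{"grip":-0.3,"dp":[0,0,0.042],"spin":0},{"grip":-0.3,"dp":[0,0,0.045],"spin":0},{"grip":-0.3,"dp":[0,0,0.048],"spin":0},{"grip":-0.3,"dp":[0,0,0.05],"spin":0},{"grip":-0.3,"dp":[0,0,0.05],"spin":0},{"grip":-0.3,"dp":[0,0,0.05],"spin":0}]'

```text
time: 6.15
tcp_pos: [0.5169, -0.2225, 0.11]
orientation: [0.001, 1.0, 0.0, -0.0]
force: [-2.3, 2.1, 5.6]
opening: 0.0327
```

```bash
python3 - <<'E'
from h import *
plan([.518,-.2225,.105],90)
E
```

```text
t 6.15 tcp [ 0.5169 -0.2225  0.11  ] jawyaw 89.93 tilt [-7.e-04  3.e-04 -1.e+00] F [-2.3  2.1  5.6] op 0.0327
dp [-0.0022 -0.      0.01  ] spin -0.0008
```

Emit:
jog_arm --series '[{"grip":-0.3,"dp":[0,0,0.002],"spin":0},{"grip":-0.3,"dp":[0,0,0.004],"spin":0},{"grip":-0.3,"dp":[0,0,0.006],"spin":0},{"grip":-0.3,"dp":[0,0,0.008],"spin":0},{"grip":-0.3,"dp":[0,0,0.009],"spin":0},{"grip":-0.3,"dp":[0,0,0.009],"spin":0}]'

```text
time: 6.9
tcp_pos: [0.517, -0.2225, 0.106]
orientation: [0.001, 1.0, 0.0, -0.0]
force: [-4.1, 1.6, 9.5]
opening: 0.0321
```

Emit:
jog_arm --series '[{"grip":-0.3,"dp":[0,0,0.001],"spin":0},{"grip":-0.3,"dp":[0,0,0.002],"spin":0},{"grip":-0.3,"dp":[0,0,0.002],"spin":0}]'

```text
time: 7.28
tcp_pos: [0.517, -0.2225, 0.1053]
orientation: [0.001, 1.0, 0.0, -0.0]
force: [-3.5, 2.1, 11.0]
opening: 0.0325
```

Emit:
jog_arm --series '[{"grip":-0.5,"dp":[0,0,0],"spin":0},{"grip":-0.6,"dp":[0,0,0],"spin":0},{"grip":-0.8,"dp":[0,0,0],"spin":0},{"grip":-0.8,"dp":[0,0,0],"spin":0},{"grip":-0.8,"dp":[0,0,0],"spin":0},{"grip":-0.8,"dp":[0,0,0],"spin":0}]' --squeeze 35

```text
time: 8.02
tcp_pos: [0.5187, -0.2237, 0.1057]
orientation: [0.001, 1.0, -0.001, 0.002]
force: [-2.4, 0.3, 9.1]
opening: 0.0197
```

The grip holds at 19.7 mm, but the force fell back to 9 N, so the sleeve may have crept up slightly. I'll ease off, press it home again and regrip.

Emit:
jog_arm --series '[{"grip":-0.45,"dp":[0,0,0],"spin":0},{"grip":-0.45,"dp":[0,0,0.001],"spin":0},{"grip":-0.45,"dp":[0,0,0.0015],"spin":0},{"grip":-0.45,"dp":[0,0,0.0015],"spin":0}]'

```text
time: 8.52
tcp_pos: [0.5188, -0.2264, 0.1054]
orientation: [0.001, 1.0, -0.003, 0.002]
force: [-2.2, -3.6, 10.0]
opening: 0.0255
```

Emit:
jog_arm --series '[{"grip":-0.45,"dp":[0,0,0.001],"spin":0},{"grip":-0.45,"dp":[0,0,0.001],"spin":0}]'

```text
time: 8.78
tcp_pos: [0.5188, -0.2264, 0.1054]
orientation: [0.002, 1.0, -0.003, 0.003]
force: [-2.1, -3.4, 12.2]
opening: 0.0253
```

Emit:
jog_arm --series '[{"grip":-0.45,"dp":[0,0,0.001],"spin":0},{"grip":-0.45,"dp":[0,0,0.002],"spin":0},{"grip":-0.45,"dp":[0,0,0.002],"spin":0}]'

```text
time: 9.15
tcp_pos: [0.5188, -0.2264, 0.1052]
orientation: [0.002, 1.0, -0.003, 0.003]
force: [-3.1, -2.3, 17.6]
opening: 0.0254
```

Emit:
jog_arm --series '[{"grip":-0.55,"dp":[0,0,0],"spin":0},{"grip":-0.7,"dp":[0,0,0],"spin":0},{"grip":-0.8,"dp":[0,0,0],"spin":0},{"grip":-0.8,"dp":[0,0,0],"spin":0},{"grip":-0.8,"dp":[0,0,0],"spin":0}]' --squeeze 35

```text
time: 9.78
tcp_pos: [0.5188, -0.2239, 0.1052]
orientation: [0.001, 1.0, -0.001, 0.002]
force: [-5.3, 0.9, 18.5]
opening: 0.0194
```

```bash
python3 - <<'E'
from h import *
plan([.518,-.2225,.105],90)
E
```

```text
t 9.78 tcp [ 0.5188 -0.2239  0.1052] jawyaw 89.91 tilt [ 0.0045 -0.0025 -1.    ] F [-5.3  0.9 18.5] op 0.0194
dp [0.0017 0.0027 0.0004] spin -0.001
```

Emit:
jog_arm --series '[{"grip":-0.8,"dp":[0,0,-0.002],"spin":0},{"grip":-0.8,"dp":[0,0,-0.004],"spin":0},{"grip":-0.8,"dp":[0,0,-0.006],"spin":0},{"grip":-0.8,"dp":[0,0,-0.008],"spin":0},{"grip":-0.8,"dp":[0,0,-0.01],"spin":0},{"grip":-0.8,"dp":[0,0,-0.01],"spin":0}]'

```text
time: 10.52
tcp_pos: [0.5187, -0.2238, 0.1073]
orientation: [0.001, 1.0, -0.001, 0.002]
force: [3.2, -3.5, 1.4]
opening: 0.0197
```

Emit:
jog_arm --series '[{"grip":-0.8,"dp":[0,0,-0.002],"spin":0},{"grip":-0.8,"dp":[0,0,-0.004],"spin":0},{"grip":-0.8,"dp":[0,0,-0.006],"spin":0},{"grip":-0.8,"dp":[0,0,-0.008],"spin":0},{"grip":-0.8,"dp":[0,0,-0.008],"spin":0}]'

```text
time: 11.15
tcp_pos: [0.5182, -0.2239, 0.1098]
orientation: [0.001, 1.0, -0.001, 0.001]
force: [4.5, -4.6, -5.8]
opening: 0.0197
```

```bash
python3 - <<'E'
from h import *
from cell import arm
d={n:arm.capture(n) for n in("scene",)}
s=d["scene"]["color"]
cv2.imwrite("pics/s4c.png",cv2.resize(s[130:190,330:390],None,fx=7,fy=7,interpolation=cv2.INTER_CUBIC))
plan([.518,-.2225,.105],90)
E
```

```text
t 11.2 tcp [ 0.5182 -0.2238  0.1098] jawyaw 89.91 tilt [ 0.002 -0.002 -1.   ] F [ 4.2 -4.1 -6.5] op 0.0196
dp [0.0005 0.0027 0.0096] spin -0.001
```

View pics/s4c.png

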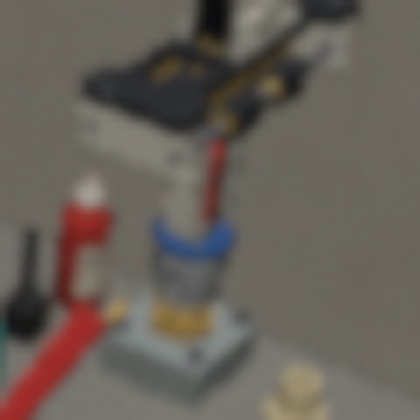

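Emit:
jog_arm --series '[{"grip":-0.8,"dp":[0,0,-0.003],"spin":0},{"grip":-0.8,"dp":[0,0,-0.006],"spin":0},{"grip":-0.8,"dp":[0,0,-0.009],"spin":0},{"grip":-0.8,"dp":[0,0,-0.01],"spin":0},{"grip":-0.8,"dp":[0,0,-0.01],"spin":0}]'

```text
time: 11.82
tcp_pos: [0.5182, -0.2238, 0.1146]
orientation: [0.001, 1.0, -0.001, 0.001]
force: [5.4, -5.5, -7.8]
opening: 0.02
```

The lift runs freely at a steady drag of about 7 N. I'll relieve the lateral load while I go on.

Emit:
jog_arm --series '[{"grip":-0.8,"dp":[-0.002,-0.002,-0.003],"spin":0},{"grip":-0.8,"dp":[-0.003,-0.003,-0.006],"spin":0},{"grip":-0.8,"dp":[-0.003,-0.003,-0.01],"spin":0},{"grip":-0.8,"dp":[-0.003,-0.003,-0.01],"spin":0}]'

```text
time: 12.32
tcp_pos: [0.5184, -0.224, 0.1214]
orientation: [0.001, 1.0, 0.0, -0.0]
force: [-0.3, -1.7, 3.9]
opening: 0.0201
```

Emit:
jog_arm --series '[{"grip":-0.8,"dp":[0,0,-0.01],"spin":0},{"grip":-0.8,"dp":[0,0,-0.02],"spin":0},{"grip":-0.8,"dp":[0,0,-0.03],"spin":0},{"grip":-0.8,"dp":[0,0,-0.04],"spin":0},{"grip":-0.8,"dp":[0,0,-0.05],"spin":0},{"grip":-0.8,"dp":[0,0,-0.06],"spin":0},{"grip":-0.8,"dp":[0,0,-0.08],"spin":0},{"grip":-0.8,"dp":[0,0,-0.1],"spin":0},{"grip":-0.8,"dp":[0,0,-0.12],"spin":0},{"grip":-0.8,"dp":[0,0,-0.14],"spin":0},{"grip":-0.8,"dp":[0,0,-0.14],"spin":0},{"grip":-0.8,"dp":[0,0,-0.14],"spin":0}]'

```text
time: 13.82
tcp_pos: [0.5186, -0.224, 0.1907]
orientation: [0.001, 1.0, 0.0, -0.0]
force: [0.1, 0.4, -0.8]
opening: 0.02
```

```bash
python3 - <<'E'
from h import *
from cell import arm
d={n:arm.capture(n) for n in("scene","top")}
pickle.dump(d,open("d5.pkl","wb"))
s=d["scene"]["color"]
cv2.imwrite("pics/s5c.png",cv2.resize(s[110:190,320:400],None,fx=6,fy=6,interpolation=cv2.INTER_CUBIC))
plan([.615,.1645,.19],90)
E
```

```text
t 13.93 tcp [ 0.5185 -0.224   0.1904] jawyaw 89.93 tilt [-1.1e-03  4.0e-04 -1.0e+00] F [ 0.4 -0.5 -1.2] op 0.0197
dp [-0.1922  0.7772  0.0009] spin -0.0007
```

View pics/s5c.png

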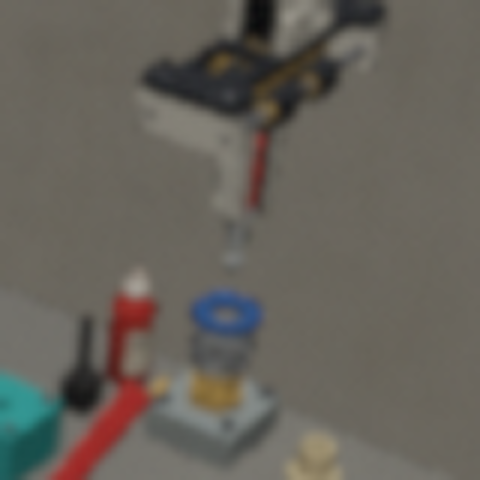

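The nipple is out and the sleeve is back up. The measured weight of 1.2 N matches the nipple's mass. Next I'll carry it to the park.

Emit:
jog_arm --series '[{"grip":-0.8,"dp":[-0.01,0.05,-0.02],"spin":0},{"grip":-0.8,"dp":[-0.03,0.13,-0.04],"spin":0},{"grip":-0.8,"dp":[-0.055,0.22,-0.04],"spin":0},{"grip":-0.8,"dp":[-0.08,0.32,-0.04],"spin":0},{"grip":-0.8,"dp":[-0.105,0.42,-0.04],"spin":0},{"grip":-0.8,"dp":[-0.13,0.52,-0.04],"spin":0},{"grip":-0.8,"dp":[-0.155,0.62,-0.04],"spin":0},{"grip":-0.8,"dp":[-0.175,0.7,-0.04],"spin":0},{"grip":-0.8,"dp":[-0.187,0.75,-0.03],"spin":0},{"grip":-0.8,"dp":[-0.192,0.776,-0.01],"spin":0},{"grip":-0.8,"dp":[-0.192,0.776,0],"spin":0},{"grip":-0.8,"dp":[-0.192,0.776,0],"spin":0}]'

```text
time: 15.42
tcp_pos: [0.6149, 0.161, 0.19]
orientation: [0.002, 1.0, -0.001, -0.001]
force: [0.3, 0.1, -0.0]
opening: 0.0193
```

Emit:
jog_arm --series '[{"grip":-0.8,"dp":[0,0,0.02],"spin":0},{"grip":-0.8,"dp":[0,0,0.04],"spin":0},{"grip":-0.8,"dp":[0,0,0.06],"spin":0},{"grip":-0.8,"dp":[0,0,0.08],"spin":0},{"grip":-0.8,"dp":[0,0,0.1],"spin":0},{"grip":-0.8,"dp":[0,0,0.11],"spin":0},{"grip":-0.8,"dp":[0,0,0.11],"spin":0},{"grip":-0.8,"dp":[0,0,0.11],"spin":0}]'

```text
time: 16.42
tcp_pos: [0.6156, 0.1638, 0.1363]
orientation: [0.001, 1.0, 0.0, 0.0]
force: [1.5, 0.6, -1.5]
opening: 0.0192
```

```bash
python3 - <<'E'
from h import *
from cell import arm
d={n:arm.capture(n) for n in("scene","top")}
pickle.dump(d,open("d6.pkl","wb"))
s=d["scene"]["color"];t=d["top"]["color"]
cv2.imwrite("pics/s6.png",np.hstack([cv2.resize(s[165:230,245:310],None,fx=8,fy=8,interpolation=cv2.INTER_CUBIC)]))
plan([.615,.1645,.115],90)
p=arm.state()["tcp_pos"]
for z in(-.055,-.016): print(np.round(proj(d["scene"],p+np.array([0,0,z])),2))
E
```

```text
t 16.52 tcp [0.6156 0.1639 0.1364] jawyaw 89.93 tilt [ 1.e-03  3.e-04 -1.e+00] F [-0.3 -0.2 -1.2] op 0.0196
dp [0.0013 0.0012 0.0427] spin -0.0008
[278.08 200.71]
[277.98 192.26]
```

View pics/s6.png

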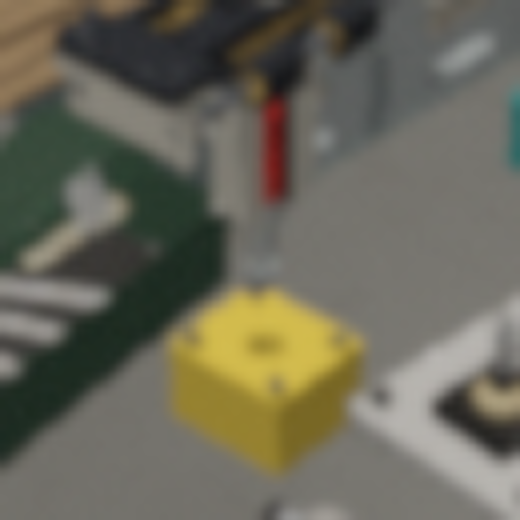

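Emit:
jog_arm --series '[{"grip":-0.8,"dp":[0,0,0.02],"spin":0},{"grip":-0.8,"dp":[0,0,0.035],"spin":0},{"grip":-0.8,"dp":[0,0,0.05],"spin":0},{"grip":-0.8,"dp":[0,0,0.05],"spin":0},{"grip":-0.8,"dp":[0,0,0.05],"spin":0}]'

```text
time: 17.15
tcp_pos: [0.6154, 0.1638, 0.1109]
orientation: [0.001, 1.0, 0.0, 0.0]
force: [-0.9, 0.0, -0.2]
opening: 0.0195
```

```bash
python3 - <<'E'
from h import *
from cell import arm
d={n:arm.capture(n) for n in("scene","top")}
pickle.dump(d,open("d7.pkl","wb"))
s=d["scene"]["color"];t=d["top"]["color"]
cv2.imwrite("pics/s7.png",cv2.resize(s[185:225,258:298],None,fx=14,fy=14,interpolation=cv2.INTER_CUBIC))
plan([.615,.1645,.105],90)
p=arm.state()["tcp_pos"]
for z in(-.055,-.016): print(np.round(proj(d["scene"],p+np.array([0,0,z])),2))
# hole sub-pixel in unobscured d1, blue channel is poor -> red
d1=pickle.load(open("d1.pkl","rb"))["scene"]["color"].astype(float)
print(d1[203:213,272:285,2].astype(int)); print(s[192:212,270:286,2])
for z in (.046,.042): print(proj(d["scene"],[.615,.1645,z]))
E
```

```text
t 17.25 tcp [0.6155 0.1638 0.1112] jawyaw 89.93 tilt [ 6.e-04  2.e-04 -1.e+00] F [ 0.3 -0.1 -1. ] op 0.0194
dp [0.0011 0.0014 0.0125] spin -0.0008
[278.17 206.01]
[278.07 197.74]
[[178 192 201 203 198 197 202 203 198 188 174 158 139]
 [199 204 206 206 205 205 205 206 205 203 197 188 174]
 [205 206 206 205 204 203 204 204 205 206 205 202 197]
 [206 206 205 201 194 190 191 194 200 205 206 206 204]
 [206 206 204 195 177 166 167 177 191 202 206 206 204]
 [206 206 204 194 174 160 162 173 188 202 205 206 205]
 [205 206 205 200 190 184 185 189 197 204 206 207 205]
 [198 203 205 204 204 201 200 200 203 206 206 205 202]
 [181 192 199 203 205 204 197 192 197 204 204 197 186]
 [158 170 182 192 198 198 183 167 182 198 195 179 156]]
[[ 68  97 123 127 125 119 112 114 113  98  79  89 110 113 115 118]
 [ 55  97 125 128 127 121 112 115 114  98  81  89 110 114 116 118]
 [ 54  93 123 128 128 123 114 115 114  99  82  91 111 116 117 118]
 [ 50  88 118 126 128 123 113 113 112  98  88  99 114 117 118 118]
 [ 43  75 105 120 126 122 112 110 107  98  96 108 117 117 118 118]
 [ 33  51  81 108 122 120 109 107 1
[... 399 characters left out ...]
8 138 169 191 190 178 161 144 130]
 [169 192 203 207 208 197 170 139 137 167 195 204 201 191 177 160]
 [190 204 210 210 208 199 175 144 139 169 198 208 208 206 200 189]
 [193 207 210 210 209 202 182 158 154 178 199 208 210 210 208 199]
 [186 206 210 210 208 198 177 160 161 175 194 206 210 210 208 198]
 [192 206 210 210 208 198 176 164 166 176 192 205 210 210 208 200]
 [196 205 209 210 209 204 194 188 188 193 201 208 210 210 209 205]
 [181 193 202 207 209 209 207 205 204 204 207 209 210 208 205 197]
 [159 171 185 196 203 207 209 208 201 196 201 208 207 201 190 172]]
(np.float64(278.1789954502158), np.float64(208.27278188528885))
(np.float64(278.18855320854624), np.float64(209.09696486347318))
```

View pics/s7.png

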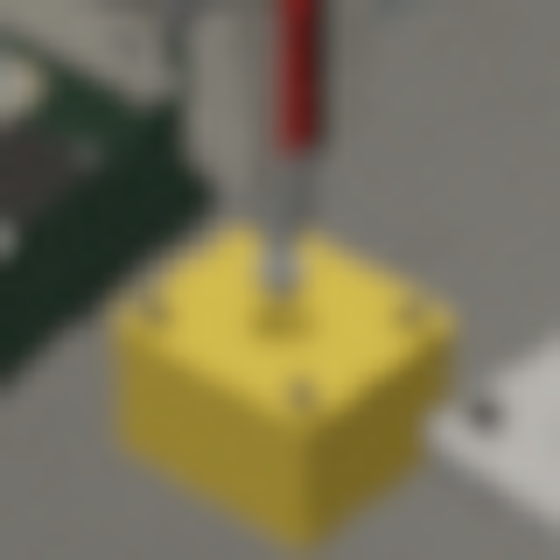

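The stem tip (column 277.6) lines up with the hole centre (277.6) in the scene view, and the pose is within about 1 mm of the top-view estimate. I'll lower it gently and watch the force.

Emit:
jog_arm --series '[{"grip":-0.8,"dp":[0,0,0.008],"spin":0},{"grip":-0.8,"dp":[0,0,0.014],"spin":0},{"grip":-0.8,"dp":[0,0,0.018],"spin":0},{"grip":-0.8,"dp":[0,0,0.022],"spin":0},{"grip":-0.8,"dp":[0,0,0.025],"spin":0},{"grip":-0.8,"dp":[0,0,0.025],"spin":0}]'

```text
time: 18.0
tcp_pos: [0.6152, 0.1637, 0.0982]
orientation: [0.001, 1.0, -0.0, -0.0]
force: [0.3, -0.3, 0.1]
opening: 0.0197
```

Emit:
jog_arm --series '[{"grip":-0.8,"dp":[0,0,0.004],"spin":0},{"grip":-0.8,"dp":[0,0,0.008],"spin":0},{"grip":-0.8,"dp":[0,0,0.012],"spin":0},{"grip":-0.8,"dp":[0,0,0.016],"spin":0},{"grip":-0.8,"dp":[0,0,0.016],"spin":0}]'

```text
time: 18.62
tcp_pos: [0.6151, 0.1637, 0.0902]
orientation: [0.001, 1.0, -0.0, -0.0]
force: [0.5, 0.2, 0.1]
opening: 0.0194
```

Emit:
jog_arm --series '[{"grip":-0.8,"dp":[0,0,0.008],"spin":0},{"grip":-0.8,"dp":[0,0,0.016],"spin":0},{"grip":-0.8,"dp":[0,0,0.024],"spin":0},{"grip":-0.8,"dp":[0,0,0.032],"spin":0},{"grip":-0.8,"dp":[0,0,0.04],"spin":0},{"grip":-0.8,"dp":[0,0,0.046],"spin":0},{"grip":-0.8,"dp":[0,0,0.05],"spin":0},{"grip":-0.8,"dp":[0,0,0.05],"spin":0}]'

```text
time: 19.62
tcp_pos: [0.6152, 0.1637, 0.0653]
orientation: [0.001, 1.0, -0.0, -0.0]
force: [0.0, -0.0, -0.4]
opening: 0.0195
```

```bash
python3 - <<'E'
from h import *
from cell import arm
d={n:arm.capture(n) for n in("scene",)}
s=d["scene"]["color"]
cv2.imwrite("pics/s8.png",cv2.resize(s[175:230,250:305],None,fx=10,fy=10,interpolation=cv2.INTER_CUBIC))
plan([.615,.1637,.061],90)
E
```

```text
t 19.68 tcp [0.6153 0.1638 0.0654] jawyaw 89.93 tilt [ 0. -0. -1.] F [ 0.8 -0.1 -1.2] op 0.0199
dp [ 0.0006 -0.0002  0.0088] spin -0.0007
```

View pics/s8.png

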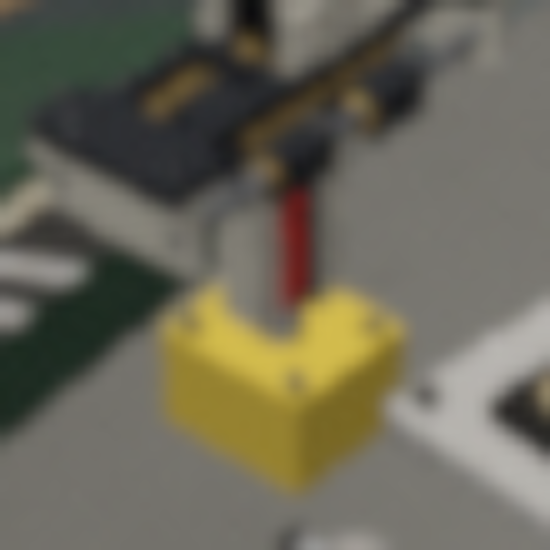

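Emit:
jog_arm --series '[{"grip":-0.8,"dp":[0,0,0.002],"spin":0},{"grip":-0.8,"dp":[0,0,0.004],"spin":0},{"grip":-0.8,"dp":[0,0,0.006],"spin":0},{"grip":-0.8,"dp":[0,0,0.0075],"spin":0},{"grip":-0.8,"dp":[0,0,0.0075],"spin":0},{"grip":-0.8,"dp":[0,0,0.0075],"spin":0}]'

```text
time: 20.42
tcp_pos: [0.6153, 0.1637, 0.0616]
orientation: [0.001, 1.0, -0.0, 0.0]
force: [0.5, -0.6, -1.5]
opening: 0.0193
```

Emit:
jog_arm --series '[{"grip":-0.8,"dp":[0,0,0.001],"spin":0},{"grip":-0.8,"dp":[0,0,0.002],"spin":0},{"grip":-0.8,"dp":[0,0,0.002],"spin":0}]'

```text
time: 20.8
tcp_pos: [0.6154, 0.1638, 0.0613]
orientation: [0.001, 1.0, 0.0, 0.0]
force: [-1.3, -0.4, 4.3]
opening: 0.0196
```

The flange touches at z = 0.0613, against 0.0612 predicted. I'll release it.

Emit:
jog_arm --series '[{"grip":-0.8,"dp":[0,0,-0.001],"spin":0},{"grip":-0.5,"dp":[0,0,-0.001],"spin":0},{"grip":-0.3,"dp":[0,0,-0.001],"spin":0},{"grip":-0.2,"dp":[0,0,-0.001],"spin":0},{"grip":-0.2,"dp":[0,0,-0.001],"spin":0},{"grip":-0.2,"dp":[0,0,-0.001],"spin":0}]'

```text
time: 21.55
tcp_pos: [0.6152, 0.1637, 0.0611]
orientation: [0.001, 1.0, -0.0, -0.0]
force: [0.5, -0.6, -0.2]
opening: 0.0372
```

Emit:
jog_arm --series '[{"grip":-0.2,"dp":[0,0,-0.01],"spin":0},{"grip":-0.2,"dp":[0,0,-0.03],"spin":0},{"grip":-0.2,"dp":[0,0,-0.06],"spin":0},{"grip":-0.2,"dp":[0,0,-0.1],"spin":0},{"grip":-0.2,"dp":[0,0,-0.15],"spin":0},{"grip":-0.2,"dp":[0,0,-0.2],"spin":0},{"grip":-0.2,"dp":[0,0,-0.26],"spin":0},{"grip":-0.2,"dp":[0.1,0,-0.3],"spin":0},{"grip":-0.2,"dp":[0.2,-0.1,-0.3],"spin":0},{"grip":-0.2,"dp":[0.24,-0.2,-0.3],"spin":0},{"grip":-0.2,"dp":[0.24,-0.3,-0.3],"spin":0},{"grip":-0.2,"dp":[0.24,-0.3,-0.3],"spin":0}]'

```text
time: 23.05
tcp_pos: [0.495, 0.0086, 0.2127]
orientation: [0.005, 1.0, -0.001, 0.001]
force: [0.4, 0.2, 0.0]
opening: 0.0371
```

```bash
python3 - <<'E'
from h import *
from cell import arm
d={n:arm.capture(n) for n in("scene","top")}
pickle.dump(d,open("d9.pkl","wb"))
s=d["scene"]["color"];t=d["top"]["color"]
cv2.imwrite("pics/s9.png",s);cv2.imwrite("pics/t9.png",t)
r=lambda i:cv2.resize(i,(390,390),interpolation=cv2.INTER_CUBIC)
cv2.imwrite("pics/c9.png",np.hstack([r(s[175:230,250:305]),r(t[160:215,277:332])]))
plan([.615,.1637,.061],90)
for z in(.106,.076): print(proj(d["scene"],[.615,.1645,z]),proj(d["top"],[.615,.1645,z]))
E
```

```text
t 23.15 tcp [0.4955 0.0139 0.2122] jawyaw 89.87 tilt [ 1.8e-03  7.0e-04 -1.0e+00] F [0.2 0.1 0. ] op 0.0374
dp [-0.2379  0.2999  0.303 ] spin -0.0015
(np.float64(278.0314956013388), np.float64(195.5536001978745)) (np.float64(305.0670431971066), np.float64(184.19729179027436))
(np.float64(278.1062289494745), np.float64(201.99799346528434)) (np.float64(304.884332450395), np.float64(186.0843230247388))
```

View pics/c9.png

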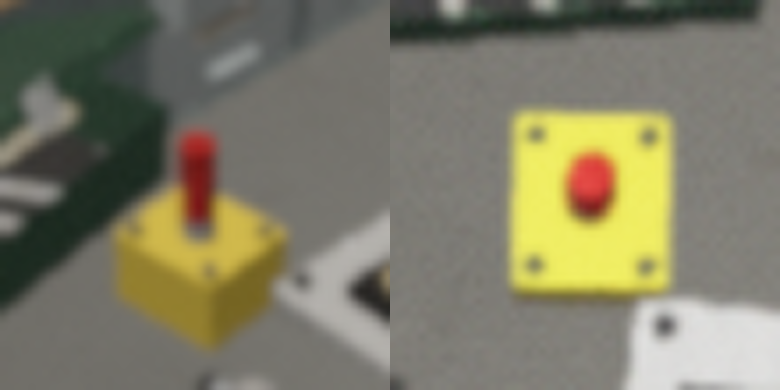

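View pics/s9.png

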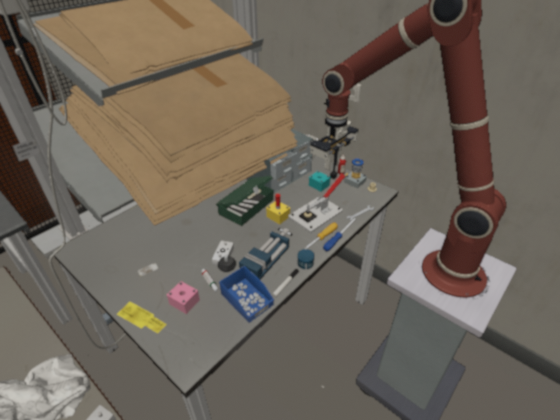

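View pics/t9.png

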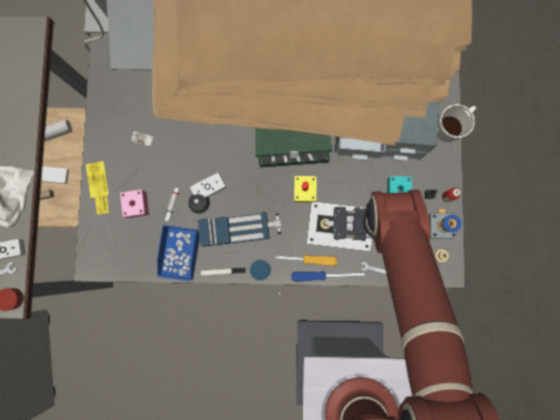

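The nipple stands upright in the yellow block, with its top at the predicted (278,196) in the scene view and (305,184) in the top view. The sleeve is up. The bottle (452,194), valve (431,194) and bush (442,256) have not moved, and the arm is clear.

Emit:
jog_arm --series '[{"grip":-0.2,"dp":[0,0,0],"spin":0},{"grip":-0.2,"dp":[0,0,0],"spin":0},{"grip":-0.2,"dp":[0,0,0],"spin":0}]'

```text
time: 23.52
tcp_pos: [0.4951, 0.0148, 0.2111]
orientation: [-0.0, 1.0, 0.0, -0.0]
force: [-0.3, 0.7, 0.5]
opening: 0.0376
```

```bash
python3 -c "
from cell import arm
print(arm.hand_in())"
```

```text
the job is handed in; nothing more can be done
None
```

The nipple is uncoupled and parked in the yellow block, and I handed the job in at about 23.5 s of the 61 s allowed; no verdict was reported.

- **Uncoupling:** I pressed the sleeve down to its stop with the fingertips and gripped the nipple there. The highest force I read was about 18.5 N. I drew the nipple straight up against a drag of about 7 N, and the sleeve sprang back by itself.
- **First grip eased off:** On the first grip the sleeve crept up about 0.4 mm. I let go, pressed it home again and regripped before pulling.
- **Side load:** About 5 N of sideways load built up during the pull, and I relieved it on the way.
- **Parking:** The stem went into the hole with no noticeable resistance. The flange touched with about 4 N at the height I had predicted, and then I let go.
- **Last checks:** Both cameras show the nipple upright and home, within about a pixel of the predicted place, and the sleeve up. By eye, the glue bottle, toggle valve and bush have not moved. The arm was clear of everything at hand-in, and no check failed.

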